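# Set out the glazing place

## Task

Set out the glazing place for the next student: stand each glaze jar on the table behind the leaning test tile of its own colour, in line with the middle of the tile's back and with a gap of about 20 mm between tile and jar. Stand the bisque cup in the middle of the banding wheel, and the empty brush tin on the table midway between the banding wheel and the white water crock, in line with their centres. Everything must stand upright, on its own foot; set things down gently, dropping or tipping over none.

Things in the scene. Friction and masses are not known exactly. Their poses are not given: they have to be found in the camera images.
- jar_orange_c (a point): small closed jar of orange glaze: orange cylinder 52 mm in diameter, 58 mm high, with a teal lid 49 mm in diameter above it, on which a round orange dab 37 mm wide shows the colour; 78 mm high in all, 0.15 to 0.26 kg, loose, starts upright on the table. Point: its centre, 39 mm above its underside
- jar_yellow_c (a point): small closed jar of yellow glaze: yellow cylinder 52 mm in diameter, 58 mm high, with a teal lid 49 mm in diameter above it, on which a round yellow dab 37 mm wide shows the colour; 78 mm high in all, 0.15 to 0.26 kg, loose, starts upright on the table. Point: its centre, 39 mm above its underside
- jar_blue_c (a point): small closed jar of blue glaze: blue cylinder 52 mm in diameter, 58 mm high, with a teal lid 49 mm in diameter above it, on which a round blue dab 37 mm wide shows the colour; 78 mm high in all, 0.15 to 0.26 kg, loose, starts upright on the table. Point: its centre, 39 mm above its underside
- cup_c (a point): open bisque-fired (salmon pink, unglazed) clay cup without a handle, 60 mm in diameter at the rim (its widest place) tapering evenly to 48 mm at the foot, 56 mm high, wall 4 mm, about 0.13 kg, loose, starts upright on the table. Point: on its axis, half-way up, 28 mm above its underside
- tin_c (a point): empty open steel brush tin, a straight bare-metal can 52 mm in diameter, 80 mm high, wall 3 mm, about 0.12 kg, loose, starts upright on the table. Point: on its axis, half-way up, 40 mm above its underside
- tile_orange: orange glaze test tile, fixed to the table: a plate 60 mm square and 6 mm thick that leans back at 45 degrees on a brown clay foot, its orange face looking up and roughly towards the robot; it covers 47 mm front to back and 60 mm across and is 47 mm high. Origin: on the table under the plate's centre. x points out of its back (roughly away from the robot, within 0.25 rad), y to its left, z up; its low front edge lies at x = -23 mm and its high back edge at x = +23 mm
- tile_yellow: yellow glaze test tile, fixed to the table: a plate 60 mm square and 6 mm thick that leans back at 45 degrees on a brown clay foot, its yellow face looking up and roughly towards the robot; it covers 47 mm front to back and 60 mm across and is 47 mm high. Origin: on the table under the plate's centre. x points out of its back (roughly away from the robot, within 0.25 rad), y to its left, z up; its low front edge lies at x = -23 mm and its high back edge at x = +23 mm
- tile_blue: blue glaze test tile, fixed to the table: a plate 60 mm square and 6 mm thick that leans back at 45 degrees on a brown clay foot, its blue face looking up and roughly towards the robot; it covers 47 mm front to back and 60 mm across and is 47 mm high. Origin: on the table under the plate's centre. x points out of its back (roughly away from the robot, within 0.25 rad), y to its left, z up; its low front edge lies at x = -23 mm and its high back edge at x = +23 mm
- wheel_top (a point): banding wheel, fixed: low round turntable of pale aluminium 120 mm in diameter on a dark steel foot; its flat top is 40 mm above the table and does not turn. Point: centre of the top face; its x axis points at the water crock's centre
- crock: white open water crock, round, 80 mm in diameter, 45 mm high, fixed to the table, beyond the banding wheel; centres of wheel and crock lie 230 to 250 mm apart. Origin: centre of its underside, on the table
There are look-alikes about, which are no part of the job. What is shaped like the part that bears tin_c but green is not meant. Leave any green look-alike of the part that bears jar_yellow_c alone.

How it is judged:
By the outcome, as a careful person would: the job done as asked, in the order asked, and still so for the second after the job is handed in, with the robot touching nothing.
It also fails if it takes over 123 s, if anything falls off the work surface, if the arm or the gripper's body presses on something with over 40 N, if the wrist force passes 120 N, or if a joint passes its speed limit or range.

## Robot

A 6-joint arm with a two-finger parallel gripper is mounted at the origin on the work surface. World frame = base frame: x ahead of the robot, y to its left, z up, the work surface at z = 0. Lengths are in m, angles in rad, forces in N, time in s.
With the tool pointing down it reaches from about 0.35 to 0.775 m from the base axis. Payload 7.3 kg.
Tool frame: the origin (TCP) lies midway between the tips of the shut fingers; the grasp point (between the pads) lies 19 mm behind it (robot.grasp_offset is the z of the grasp point in the tool frame, in m); z points along the fingers, y is the direction in which the jaws open and shut (so a half turn about z gives the same grasp; the last joint's range is limited). The gripper opens to 92 mm and grips with 3 to 60 N. Pads are 19 mm wide; open, the fingers measure 130 mm over their backs; the gripper's body (75 mm by 190 mm) begins 47 mm behind the grasp point.
Start: joints at [-1.266, 0.342, 1.524, -0, 1.275, -0.146], TCP at [0.229, -0.473, 0.227] pointing down, gripper open.
Joint ranges: [-2.53, 2.53], [-0.77, 2.02], [0.04, 2.7], [-1, 4.14], [0.28, 2.66], [-3.11, 3.11]. Speed limits (rad/s): [2.57, 2.57, 3.14, 3.14, 3.14, 3.14].

## Interface

Orientations are given as [roll, pitch, yaw] about the fixed x, y, z axes, in that order (R = Rz(yaw) Ry(pitch) Rx(roll)).
In Python, from cell import observe, imaging, workorder, robot gives the robot as it stands. The module is installed in compiled form; this text tells all that it offers.
- The arm moves only by the tool send_rows, never from a script. Its argument "series" is a list of rows, each a list of 7 numbers: the shift along the tool's x, y, z in m, then the turn, a rotation vector about the tool's x, y, z in rad, then the closure, from 0 (fully open) to 1 (shut). A call has 1 to 5 rows; each row shifts and turns the commanded pose from where the row before left it, along the tool's axes as they then stand; what a row does not reach is not made up. A row lasts 1/12 s, in which the tool goes at most 41.7 mm and 7.16 degrees, less where a joint would pass 70% of its speed; a pose out of reach is approached as far as the arm can. A call is refused whole if a number of a shift passes 0.0417 or a number of a turn 0.125, either way. A call with a gripper value outside its range is refused whole. The fingers move at their own pace and stop on an object; "newtons" is the grip in N (left out, the last holds). Time passes only in rows, so rows that do not move let the fingers close. It gives the time, the measured TCP pose, the force and the opening at its end, in the units of the state.
- observe(): the state, without advancing time (a new reading comes with each control period).
- imaging.read_camera(name): name is "side" or "top" or "wrist"; returns a dict with "color" (420x560x3 uint8, red, green, blue), "range_z" (420x560 float32, m along the optical axis (not along the pixel's ray), 0 where there is no reading), "vfov" (degrees; the focal length in pixels is half the picture's height over the tangent of half this angle, whatever the lens; pixels are square), "cx", "cy" (the principal point, pixels), "T" (4x4, takes a point from camera to world coordinates). Camera axes: x right, y down, z forward; pixel columns grow to the right and rows downward; lengths in m; the calibration is good to about 2 mm. A picture is of the moment at which its call begins.
- workorder.hand_in(): hands the job in, once; it reports no verdict.
The state is a dict: "time": time; "qpos": joint angles; "qvel": joint speeds; "joint_efforts": joint torques, N m; "tool_pos": TCP position; "tool_rot": TCP orientation; "contact_force": force on the tool from outside, world axes, zero at the start; "torque": the same for the moment, N m; "opening": finger opening in m.
Only numpy, scipy, OpenCV 4.12 (cv2) and the standard library are available. Lean on these libraries where they do the work, as an engineer would, in place of code of your own. Each camera call takes 0.05 s, during which the arm holds its last target.

## Working session

There is one attempt and no reset: what is moved stays moved. The work goes in short steps, Python scripts to look and compute and a tool call to move; the robot and the scene stay as the last step left them, time stands still between calls to the robot, and variables do not carry over. Pictures are saved under pics/ and viewed, and the job is handed in when it is done.

Besides the shell and the picture viewer there is one more tool, called as a command line: name --pt "numbers of a row" for each row, then --argument value for the rest. send_rows: Moves the arm, as the interface text tells. Its arguments: {"type":"object","properties":{"series":{"type":"array","items":{"type":"array","items":{"type":"number"}}},"newtons":{"type":"number"}},"required":["series"]}

```bash
mkdir -p pics; cat > h.py <<'E'
import numpy as np, cv2
from cell import observe, imaging, workorder, robot
def cam(n):
    d=imaging.read_camera(n); d['f']=d['color'].shape[0]/2/np.tan(np.radians(d['vfov'])/2); return d
def save(d,fn): cv2.imwrite('pics/'+fn,cv2.cvtColor(d['color'],cv2.COLOR_RGB2BGR))
def world(d):
    h,w=d['range_z'].shape; v,u=np.mgrid[:h,:w]; z=d['range_z']
    P=np.stack([(u-d['cx'])/d['f']*z,(v-d['cy'])/d['f']*z,z],-1)
    return P@d['T'][:3,:3].T+d['T'][:3,3]
def ray(d,u,v,h):
    r=d['T'][:3,:3]@np.array([(u-d['cx'])/d['f'],(v-d['cy'])/d['f'],1]); o=d['T'][:3,3]
    return o+r*(h-o[2])/r[2]
def st():
    s=observe(); return {k:np.round(v,4) for k,v in s.items()}
E
python3 - <<'E'
from h import *
for k,v in st().items(): print(k,v)
for n in ['top','side','wrist']:
    d=cam(n); save(d,n+'0.png'); print(n,d['vfov'],d['cx'],d['cy'],np.round(d['T'],3).tolist())
print([a for a in dir(robot) if a[0]!='_'],robot.grasp_offset)
E
```

```text
time 0.0
qpos [-1.266   0.3427  1.525  -0.      1.2754 -0.146 ]
qvel [ 0.0004  0.0017 -0.001  -0.0001  0.0005 -0.0005]
joint_efforts [-8.00000e-04 -4.31248e+01 -2.44222e+01  7.17000e-02  5.60000e-02
 -1.00000e-04]
tool_pos [ 0.2286 -0.4722  0.2261]
tool_rot [-3.1401e+00 -2.0000e-04  4.5080e-01]
contact_force [-0.1428 -0.1627 -0.1439]
torque [ 0.0163 -0.004  -0.0523]
opening 0.0921
top 51.84363900897324 274.20505836252295 213.3254888370131 [[-0.018, -0.981, 0.193, 0.344], [-1.0, 0.022, 0.019, -0.001], [-0.023, -0.193, -0.981, 0.949], [0.0, 0.0, 0.0, 1.0]]
side 56.54547940149237 277.0733089790683 208.79509481598566 [[-0.994, -0.066, 0.09, 0.457], [-0.112, 0.565, -0.818, 0.746], [0.004, -0.823, -0.569, 0.568], [0.0, 0.0, 0.0, 1.0]]
wrist 63.25759159799529 279.88414258029894 213.1150400125004 [[0.435, -0.86, -0.268, 0.301], [-0.901, -0.416, -0.127, -0.438], [-0.002, 0.296, -0.955, 0.385], [0.0, 0.0, 0.0, 1.0]]
['IKError', 'grasp_offset'] -0.0188
```

View pics/top0.png

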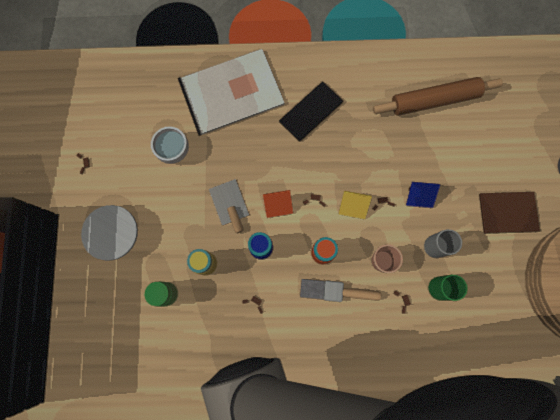

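View pics/side0.png

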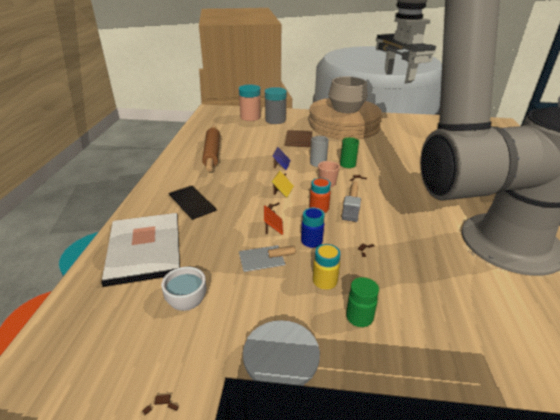

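View pics/wrist0.png

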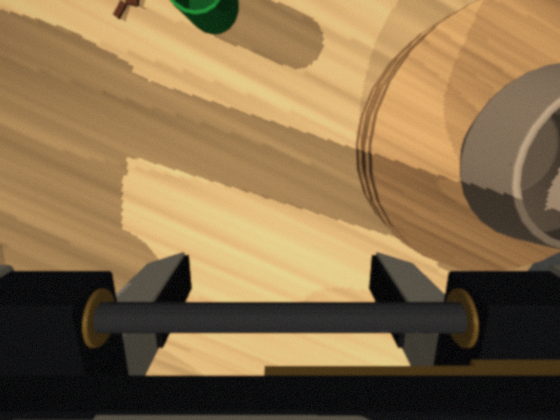

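The top view shows the wheel at (109,232), the crock at (169,145) and the tiles orange (278,203), yellow (356,205), blue (424,194). The jars are yellow (200,262), blue (260,245), orange (325,250); the cup is at (387,259) and the steel tin at (443,243). The green look-alikes are at (158,294) and (448,288). Next I measure positions.

```bash
cat > m.py <<'E'
from h import *
def hsvm(d,lo,hi):
    return cv2.inRange(cv2.cvtColor(d['color'],cv2.COLOR_RGB2HSV),lo,hi)
COL={'orange':((0,150,80),(14,255,255)),'yellow':((22,140,80),(32,255,255)),'blue':((112,150,40),(128,255,255)),'teal':((84,120,50),(100,255,255)),'green':((55,120,30),(80,255,255))}
def blobs(d,col,amin=40):
    m=hsvm(d,*COL[col]); n,l,s,c=cv2.connectedComponentsWithStats(m)
    return [(l==i,s[i,4],c[i]) for i in range(1,n) if s[i,4]>=amin]
E
python3 - <<'E'
from m import *
for cn in ['top','side']:
    d=cam(cn); W=world(d)
    for c in COL:
        for m,a,ce in blobs(d,c):
            p=W[m]; p=p[d['range_z'][m]>0]
            print(cn,c,a,np.round(ce,1),'med',np.round(np.median(p,0),4),'min',np.round(np.percentile(p,3,0),3),'max',np.round(np.percentile(p,97,0),3))
    if cn=='top':
        for y,x in [(232,109),(260,300),(145,169),(259,387),(243,443),(231,150),(203,228),(290,320),(293,360),(200,315),(203,384),(298,405)]: print((x,y),np.round(W[y,x],3))
E
```

```text
top orange 2881 [269.4  23.5] med [ 1.2939  0.03   -0.4191] min [ 1.229 -0.097 -0.425] max [ 1.381  0.158 -0.413]
top orange 633 [277.8 203.4] med [0.5477 0.0081 0.0277] min [ 0.526 -0.019  0.007] max [0.568 0.036 0.046]
top orange 238 [325.6 248.3] med [ 0.4416 -0.0871  0.0779] min [ 0.426 -0.102  0.075] max [ 0.456 -0.072  0.081]
top orange 60 [317.6 258.6] med [ 0.4214 -0.0708  0.0406] min [ 0.415 -0.094  0.012] max [ 0.443 -0.062  0.054]
top yellow 665 [354.6 204.4] med [ 0.5413 -0.1583  0.0276] min [ 0.519 -0.186  0.007] max [ 0.563 -0.13   0.046]
top yellow 228 [198.2 260.1] med [0.4229 0.1712 0.0778] min [0.409 0.157 0.075] max [0.437 0.185 0.08 ]
top blue 610 [422.3 194.2] med [ 0.5602 -0.3064  0.0279] min [ 0.541 -0.333  0.008] max [ 0.58  -0.279  0.046]
top blue 220 [259.  243.2] med [0.4547 0.0475 0.0782] min [0.44  0.033 0.075] max [0.469 0.062 0.081]
top teal 2770 [362.9  21. ] med [ 1.2929 -0.2996 -0.4189] min [ 1.231 -0.426 -0.424] max [ 1.372 -0.173 -0.413]
top teal 178 [260.2 245.3] med [0.4471 0.0438 0.077 ] min [0.431 0.024 0.068] max [0.476 0.068 0.08 ]
top teal 1
[... 1974 characters left out ...]
in [ 0.586 -0.68   0.096] max [ 0.651 -0.619  0.117]
side teal 107 [320.  188.6] med [ 0.4417 -0.0658  0.0707] min [ 0.422 -0.078  0.062] max [ 0.462 -0.062  0.078]
side teal 192 [312.6 220.3] med [0.4541 0.0666 0.0717] min [0.434 0.047 0.058] max [0.476 0.072 0.078]
side teal 527 [ 73.4 252.5] med [ 1.3501 -0.291  -0.4187] min [ 1.326 -0.395 -0.423] max [ 1.386 -0.195 -0.415]
side teal 188 [326.3 259.3] med [0.4252 0.1908 0.0716] min [0.402 0.161 0.061] max [0.444 0.195 0.078]
side green 420 [348.9 152.3] med [ 0.3606 -0.3138  0.0504] min [ 0.34  -0.359  0.007] max [ 0.38  -0.307  0.079]
side green 1213 [362.  301.5] med [0.3615 0.2736 0.0575] min [0.34  0.242 0.007] max [0.381 0.281 0.079]
```

```bash
python3 - <<'E'
from m import *
from scipy.optimize import least_squares
def fitc(p,r):
    q=p[:,:2]; return cv2.minEnclosingCircle(q.astype(np.float32))
for cn in ['top','side']:
    d=cam(cn); W=world(d)
    for c,g in [('orange',(.548,.008)),('yellow',(.541,-.158)),('blue',(.56,-.306))]:
        for m,a,ce in blobs(d,c):
            p=W[m]; p=p[d['range_z'][m]>0]
            if np.hypot(*(np.median(p,0)[:2]-g))>.03: continue
            c0=np.median(p,0); u,s,v=np.linalg.svd(p-p.mean(0)); n=v[2]*np.sign(v[2][2])
            k=abs((p-p.mean(0))@n)<.003; q=p[k]; u,s,v=np.linalg.svd(q-q.mean(0)); n=v[2]*np.sign(v[2][2])
            yaw_n=np.arctan2(-n[1],-n[0])
            # project onto in-plane axes: horizontal y & up-slope
            ey=np.array([-np.sin(yaw_n),np.cos(yaw_n),0]); eu=np.cross(ey,n)
            r=cv2.minAreaRect(np.stack([(q-c0)@ey,(q-c0)@eu],1).astype(np.float32))
            cen=c0+ey*r[0][0]+eu*r[0][1]
            xb=np.array([np.cos(yaw_n),np.sin(yaw_n),0])
            rot=(r[2]+45)%90-45
            print(cn,c,'n',np.round(n,3),'yaw',round(yaw_n,3),'rect',np.round(r[1],4),'rot',round(rot,1),'cen',np.round(cen,4),'orig',np.round(cen+xb*.0021,4))
    for nm,g,R,z0,z1,r in [('wheel',(.49,.37),.08,.034,.046,.06),('crock',(.686,.25),.055,.038,.052,.04),('cup',(.423,-.226),.045,.05,.062,.03),('tin',(.456,-.35),.05,.073,.086,.026),
       ('greentin',(.36,-.335),.05,.073,.086,.026)]:
        k=(np.hypot(W[...,0]-g[0],W[...,1]-g[1])<R)&(W[...,2]>z0)&(W[...,2]<z1)
        p=W[k]
        if len(p)<10: print(nm,'none');continue
        cc,rr=fitc(p,r); print(cn,nm,len(p),'c',np.round(cc,4),'r',round(rr,4),'med z',round(np.median(p[:,2]),4),'med',np.round(np.median(p,0)[:2],4))
        x=np.median(p[:,2])
E
```

```text
top orange n [-0.702 -0.097  0.705] yaw 0.138 rect [0.0593 0.0611] rot 0.0 cen [0.5462 0.008  0.0264] orig [0.5482 0.0083 0.0264]
top yellow n [-0.693  0.143  0.707] yaw -0.204 rect [0.0592 0.0603] rot 0.8 cen [ 0.5401 -0.1585  0.0269] orig [ 0.5422 -0.1589  0.0269]
top blue n [-0.705  0.077  0.705] yaw -0.109 rect [0.058  0.0576] rot -0.6 cen [ 0.5601 -0.3067  0.0271] orig [ 0.5622 -0.3069  0.0271]
top wheel 2422 c [0.4905 0.3721] r 0.0608 med z 0.0398 med [0.4895 0.3712]
top crock 299 c [0.6855 0.2477] r 0.0408 med z 0.0444 med [0.6859 0.2477]
top cup 196 c [ 0.4202 -0.2163] r 0.03 med z 0.0553 med [ 0.4221 -0.2217]
top tin 165 c [ 0.4491 -0.3336] r 0.0263 med z 0.079 med [ 0.4493 -0.3346]
top greentin 174 c [ 0.3594 -0.335 ] r 0.0262 med z 0.0791 med [ 0.3591 -0.3355]
side orange n [-0.695 -0.093  0.713] yaw 0.133 rect [0.0603 0.0618] rot 1.9 cen [0.5463 0.0093 0.0255] orig [0.5484 0.0096 0.0255]
side yellow n [-0.692  0.164  0.703] yaw -0.233 rect [0.06   0.0614] rot -1.7 cen [ 0.5404 -0.1565  0.0261] orig [ 0.5425 -0.157   0.0261]
side wheel 3961 c [0.4902 0.3722] r 0.0609 med z 0.0402 med [0.4896 0.3768]
side crock 445 c [0.686  0.2491] r 0.0406 med z 0.0444 med [0.6851 0.2536]
side cup 119 c [ 0.4207 -0.2151] r 0.0303 med z 0.054 med [ 0.4194 -0.2074]
side tin 97 c [ 0.4505 -0.3328] r 0.0293 med z 0.0774 med [ 0.4478 -0.3273]
side greentin 96 c [ 0.3576 -0.3341] r 0.0285 med z 0.077 med [ 0.3591 -0.3325]
```

Both views agree to within about 2 mm, and heights and diameters match the text. The wheel–crock distance is 0.231 m. I'll work at yaw 0, with the jaws along y, and turn there first.

send_rows --pt "0 0 0 0 0 0.1127 0" --pt "0 0 0 0 0 0.1127 0" --pt "0 0 0 0 0 0.1127 0" --pt "0 0 0 0 0 0.1127 0" --pt "0 0 0 0 0 0 0" --newtons 20

```text
time: 0.77
tool_pos: [0.2288, -0.4726, 0.2267]
tool_rot: [3.142, -0.0, -0.004]
contact_force: [-0.4, -0.5, 0.3]
opening: 0.092
```

send_rows --pt "0.018 -0.032 0 0 0 0 0" --pt "0.018 -0.032 0 0 0 0 0" --pt "0.018 -0.032 0 0 0 0 0" --pt "0.018 -0.032 0 0 0 0 0" --pt "0.018 -0.032 0 0 0 0 0"

```text
time: 1.18
tool_pos: [0.3192, -0.311, 0.2268]
tool_rot: [3.141, -0.0, 0.003]
contact_force: [1.1, -0.4, 0.9]
opening: 0.0918
```

send_rows --pt "0.0175 -0.032 0.01 0 0 0 0" --pt "0.0175 -0.032 0.01 0 0 0 0" --pt "0.0175 -0.032 0.01 0 0 0 0" --pt "0.0175 -0.032 0.01 0 0 0 0" --pt "0.0175 -0.032 0.01 0 0 0 0"

```text
time: 1.6
tool_pos: [0.4068, -0.1509, 0.1765]
tool_rot: [3.141, -0.001, 0.004]
contact_force: [0.3, -0.1, 0.9]
opening: 0.0917
```

send_rows --pt "0.0175 -0.032 0.01 0 0 0 0" --pt "0.0175 -0.032 0.01 0 0 0 0" --pt "0 0 0 0 0 0 0"

```text
time: 1.85
tool_pos: [0.4423, -0.0834, 0.1552]
tool_rot: [-3.139, 0.001, 0.009]
contact_force: [-1.8, -0.0, -0.8]
opening: 0.0918
```

```bash
python3 - <<'E'
from h import *
d=cam('wrist'); save(d,'w1.png'); print(st()['tool_pos'],st()['tool_rot'])
E
```

```text
[ 0.4417 -0.0858  0.1559] [-3.1407e+00  1.6000e-03  8.8000e-03]
```

View pics/w1.png

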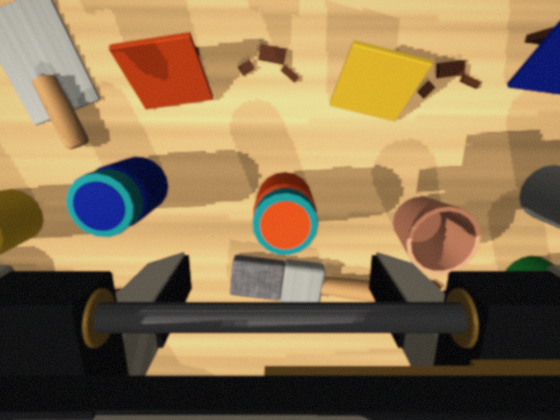

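The wrist view shows the orange jar centred between the fingers at (286,223). The orange tile is at (162,70) and the yellow tile at (380,80). I'll cross-check positions from this view.

```bash
cat > tile.py <<'E'
from m import *
def tiles(cn,d=None):
    d=d or cam(cn); W=world(d); out={}
    for c,g in [('orange',(.548,.008)),('yellow',(.541,-.158)),('blue',(.56,-.306))]:
        for m,a,ce in blobs(d,c):
            p=W[m]; p=p[d['range_z'][m]>0]
            if len(p)<50 or np.hypot(*(np.median(p,0)[:2]-g))>.03: continue
            c0=np.median(p,0); n=np.linalg.svd(p-p.mean(0),full_matrices=False)[2][2]
            k=abs((p-p.mean(0))@n)<.003; q=p[k]; n=np.linalg.svd(q-q.mean(0),full_matrices=False)[2][2]; n=n*np.sign(n[2])
            yaw=np.arctan2(-n[1],-n[0]); ey=np.array([-np.sin(yaw),np.cos(yaw),0]); eu=np.cross(ey,n)
            r=cv2.minAreaRect(np.stack([(q-c0)@ey,(q-c0)@eu],1).astype(np.float32))
            yaw2=yaw
            cen=c0+ey*r[0][0]+eu*r[0][1]; xb=np.array([np.cos(yaw),np.sin(yaw),0])
            print(cn,c,len(q),'yaw',round(yaw,3),'rect',np.round(r[1],4),'rot',round((r[2]+45)%90-45,1),'cen',np.round(cen,4),'target',np.round(cen+xb*.0711,4)[:2])
def jars(cn,d=None):
    d=d or cam(cn); W=world(d)
    for c in ['orange','yellow','blue']:
        for m,a,ce in blobs(d,c):
            k=m&(abs(W[...,2]-.078)<.005); p=W[k]
            if len(p)>60: print(cn,'dab',c,len(p),np.round(np.median(p,0),4), np.round(ray(d,*ce,.078),4))
E
python3 -c "
from tile import *
d=cam('wrist');tiles('wrist',d);jars('wrist',d)"
```

```text
wrist orange 5253 yaw 0.149 rect [0.0614 0.0595] rot -0.2 cen [0.5448 0.0075 0.0264] target [0.6151 0.018 ]
wrist yellow 4993 yaw -0.214 rect [0.06   0.0603] rot 0.1 cen [ 0.5381 -0.1583  0.0268] target [ 0.6076 -0.1734]
wrist blue 2176 yaw -0.124 rect [0.0753 0.0366] rot -40.1 cen [ 0.5521 -0.286   0.0194] target [ 0.6227 -0.2948]
wrist dab orange 1806 [ 0.4404 -0.0874  0.0787] [ 0.4402 -0.0874  0.078 ]
wrist dab blue 1813 [0.4537 0.0465 0.0787] [0.4535 0.0469 0.078 ]
```

send_rows --pt "-0.001 0.001 0.03 0 0 0.009 0" --pt "0 0 0.03 0 0 0 0" --pt "0 0 0.03 0 0 0 0" --pt "0 0 0.03 0 0 0 0" --pt "0 0 0.01 0 0 0 0"

```text
time: 2.37
tool_pos: [0.4381, -0.0905, 0.024]
tool_rot: [-3.14, 0.004, -0.009]
contact_force: [0.1, 0.1, 0.5]
opening: 0.0919
```

send_rows --pt "0 0 0 0 0 0 1" --pt "0 0 0 0 0 0 1" --pt "0 0 0 0 0 0 1" --pt "0 0 0 0 0 0 1" --pt "0 0 0 0 0 0 1"

```text
time: 2.78
tool_pos: [0.441, -0.0901, 0.0279]
tool_rot: [3.141, -0.002, -0.009]
contact_force: [0.3, 0.7, -0.0]
opening: 0.0631
```

send_rows --pt "0 0 0 0 0 0 1" --pt "0 0 0 0 0 0 1"

```text
time: 2.95
tool_pos: [0.4406, -0.0894, 0.0275]
tool_rot: [3.142, -0.001, -0.009]
contact_force: [-0.5, 2.3, 7.2]
opening: 0.0514
```

send_rows --pt "0 0 -0.005 0 0 0 1" --pt "0 0 -0.015 0 0 0 1" --pt "0 0 -0.03 0 0 0 1" --pt "0 0 -0.035 0 0 0 1" --pt "0 0 -0.035 0 0 0 1"

```text
time: 3.37
tool_pos: [0.4393, -0.0893, 0.1478]
tool_rot: [-3.141, 0.002, -0.009]
contact_force: [1.2, -0.3, -2.1]
opening: 0.0513
```

```bash
python3 -c "
from h import *
save(cam('wrist'),'w2.png');s=st();print(s['tool_pos'],s['tool_rot'],s['contact_force'],s['opening'])"
```

```text
[ 0.4431 -0.0906  0.1544] [ 3.1377 -0.0091 -0.0083] [ 4.1048 -1.5182  4.4654] 0.0516
```

View pics/w2.png

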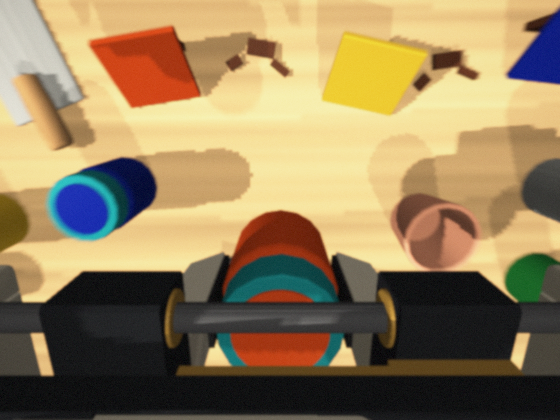

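The jar is held upright between the pads at (280,290). Carrying it behind the orange tile.

send_rows --pt "0.028 -0.0175 0 0 0 0 1" --pt "0.028 -0.0175 0 0 0 0 1" --pt "0.028 -0.0175 0 0 0 0 1" --pt "0.028 -0.0175 0 0 0 0 1" --pt "0.028 -0.0175 0 0 0 0 1"

```text
time: 3.83
tool_pos: [0.5819, -0.0024, 0.1465]
tool_rot: [3.141, 0.001, -0.009]
contact_force: [-0.0, -0.9, -2.5]
opening: 0.0515
```

send_rows --pt "0.02 -0.0125 0 0 0 -0.005 1" --pt "0.015 -0.008 0 0 0 0 1" --pt "0 0 0 0 0 0 1" --pt "0 0 0 0 0 0 1"

```text
time: 4.17
tool_pos: [0.6159, 0.0174, 0.1457]
tool_rot: [3.141, 0.002, -0.003]
contact_force: [-0.8, 0.0, -2.3]
opening: 0.0515
```

```bash
python3 -c "
from tile import *
s=st();print(s['tool_pos'],s['tool_rot'],s['contact_force'])
d=cam('wrist');save(d,'w3.png');d=cam('top');save(d,'t3.png');tiles('top',d);jars('top',d)
s=st();print(s['tool_pos'],s['tool_rot'],s['contact_force'])"
```

```text
[0.6159 0.0174 0.1457] [ 3.1413e+00  1.8000e-03 -2.7000e-03] [-0.7572  0.0218 -2.3289]
top yellow 619 yaw -0.216 rect [0.0593 0.0598] rot 0.2 cen [ 0.5399 -0.1584  0.0263] target [ 0.6093 -0.1736]
top blue 588 yaw -0.117 rect [0.0584 0.0576] rot -0.5 cen [ 0.5596 -0.3064  0.0278] target [ 0.6302 -0.3147]
[0.6152 0.0166 0.1462] [ 3.1413e+00  1.7000e-03 -4.1000e-03] [-0.2854  0.9252 -2.3585]
```

View pics/w3.png

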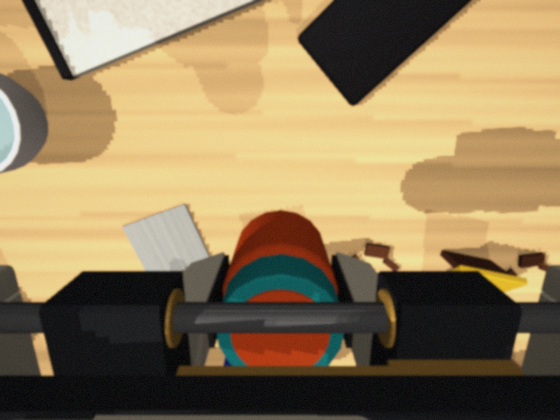

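send_rows --pt "0 0 0.03 0 0 0 1" --pt "0 0 0.035 0 0 0 1" --pt "0 0 0.03 0 0 0 1" --pt "0 0 0.015 0 0 0 1" --pt "0 0 0.006 0 0 0 1"

```text
time: 4.68
tool_pos: [0.6134, 0.0163, 0.0278]
tool_rot: [-3.141, 0.006, -0.005]
contact_force: [-1.2, 0.7, -2.8]
opening: 0.0515
```

send_rows --pt "0 0 0.002 0 0 0 1" --pt "0 0 0 0 0 0 1" --pt "0 0 0 0 0 0 1"

```text
time: 4.93
tool_pos: [0.6172, 0.0166, 0.0303]
tool_rot: [3.141, -0.003, -0.004]
contact_force: [0.4, 0.2, -1.3]
opening: 0.0514
```

```bash
python3 -c "
from tile import *
s=st();print(s['tool_pos'],s['tool_rot'],s['contact_force'])
d=cam('side');save(d,'s4.png')
W=world(d);
for m,a,ce in blobs(d,'orange',20):
  p=W[m];print(a,ce,np.median(p,0),np.percentile(p,[1,99],0)[:,2])"
```

```text
[0.6172 0.0166 0.0303] [ 3.1412e+00 -3.0000e-03 -4.3000e-03] [ 0.4433  0.1944 -1.2785]
376 [211.05319149 145.28191489] [ 0.78191995 -0.32138485  0.04556393] [0.01605598 0.05079801]
324 [272.68209877 219.58024691] [0.54788312 0.01564326 0.02819211] [0.00047807 0.04770176]
216 [245.16666667 225.27314815] [0.60589679 0.03643427 0.01908727] [0.00069323 0.05723813]
1005 [ 18.58208955 320.34825871] [ 1.34682866  0.03297006 -0.41871707] [-0.42357278 -0.41426693]
62 [161.5        398.90322581] [0.66150736 0.45056549 0.00538749] [0.00272332 0.00724199]
```

View pics/s4.png

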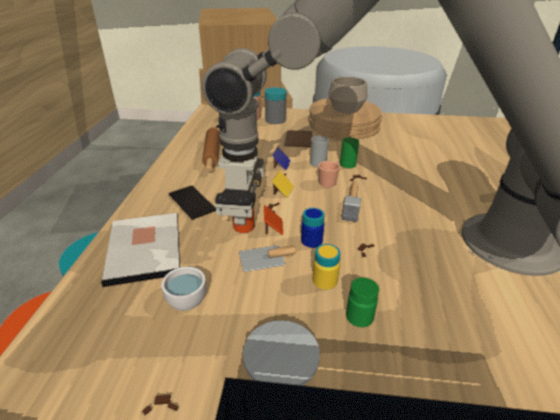

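The jar sits behind the orange tile at (243,222), a few mm above the table. I'll lower it in small steps, watching the force.

send_rows --pt "0 0 0.002 0 0 0 1" --pt "0 0 0 0 0 0 1" --pt "0 0 0 0 0 0 1"

```text
time: 5.23
tool_pos: [0.6169, 0.0168, 0.0276]
tool_rot: [3.141, -0.002, -0.004]
contact_force: [-0.4, -1.0, 0.8]
opening: 0.0514
```

send_rows --pt "0 0 0.001 0 0 0 1" --pt "0 0 0 0 0 0 1" --pt "0 0 0 0 0 0 1"

```text
time: 5.48
tool_pos: [0.6169, 0.0168, 0.0275]
tool_rot: [3.141, -0.002, -0.004]
contact_force: [-2.5, -0.3, 9.3]
opening: 0.0514
```

send_rows --pt "0 0 0 0 0 0 0" --pt "0 0 0 0 0 0 0" --pt "0 0 0 0 0 0 0" --pt "0 0 0 0 0 0 0" --pt "0 0 0 0 0 0 0"

```text
time: 5.9
tool_pos: [0.6161, 0.0169, 0.0255]
tool_rot: [3.142, 0.0, -0.004]
contact_force: [0.5, 0.4, -0.1]
opening: 0.0802
```

send_rows --pt "0 0 -0.02 0 0 0 0" --pt "0 0 -0.035 0 0 0 0" --pt "0 0 -0.035 0 0 0 0" --pt "0 0 -0.03 0 0 0 0"

```text
time: 6.23
tool_pos: [0.6163, 0.0169, 0.1476]
tool_rot: [3.141, -0.001, -0.004]
contact_force: [1.1, -0.3, -0.9]
opening: 0.0918
```

send_rows --pt "-0.028 -0.022 0 0 0 0 0" --pt "-0.028 -0.022 0 0 0 0 0" --pt "-0.028 -0.022 0 0 0 0 0" --pt "-0.028 -0.022 0 0 0 0 0" --pt "-0.028 -0.022 0 0 0 0 0"

```text
time: 6.65
tool_pos: [0.4751, 0.1282, 0.1457]
tool_rot: [-3.142, -0.0, -0.004]
contact_force: [0.5, 0.9, -0.3]
opening: 0.0916
```

send_rows --pt "-0.027 -0.022 0 0 0 0 0" --pt "-0.027 -0.023 0 0 0 0 0" --pt "0 0 0 0 0 0 0" --pt "0 0 0 0 0 0 0"

```text
time: 6.98
tool_pos: [0.4218, 0.1737, 0.146]
tool_rot: [3.142, -0.0, -0.001]
contact_force: [0.5, 0.7, 0.7]
opening: 0.0917
```

```bash
python3 -c "
from tile import *
s=st();print(s['tool_pos'],s['tool_rot'],s['contact_force'])
d=cam('wrist');save(d,'w5.png');jars('wrist',d);tiles('wrist',d)
d=cam('top');save(d,'t5.png');jars('top',d);tiles('top',d)
d=cam('side');jars('side',d)"
```

```text
[0.4218 0.1737 0.146 ] [ 3.1415e+00 -3.0000e-04 -1.0000e-03] [0.5055 0.7103 0.7497]
wrist dab yellow 1966 [0.4222 0.1702 0.0786] [0.4219 0.1703 0.078 ]
wrist dab blue 2125 [0.4537 0.0471 0.0786] [0.4535 0.0468 0.078 ]
wrist orange 5751 yaw 0.141 rect [0.0628 0.0645] rot -0.0 cen [0.5441 0.0068 0.0255] target [0.6145 0.0168]
top dab orange 208 [0.6171 0.0163 0.0781] [0.6172 0.0167 0.078 ]
top dab yellow 133 [0.4289 0.1695 0.0778] [0.4288 0.1697 0.078 ]
top dab blue 218 [0.4545 0.0475 0.0779] [0.4544 0.0477 0.078 ]
top orange 593 yaw 0.144 rect [0.0603 0.0589] rot -1.0 cen [0.546  0.0083 0.0264] target [0.6164 0.0185]
top yellow 615 yaw -0.224 rect [0.0595 0.0609] rot 0.6 cen [ 0.5396 -0.1587  0.0263] target [ 0.609  -0.1745]
top blue 583 yaw -0.11 rect [0.0583 0.0589] rot 1.3 cen [ 0.5597 -0.306   0.027 ] target [ 0.6304 -0.3138]
side dab orange 96 [0.617  0.0182 0.0786] [0.6169 0.0172 0.078 ]
side dab yellow 176 [0.4221 0.1728 0.0783] [0.4227 0.1721 0.078 ]
```

View pics/t5.png

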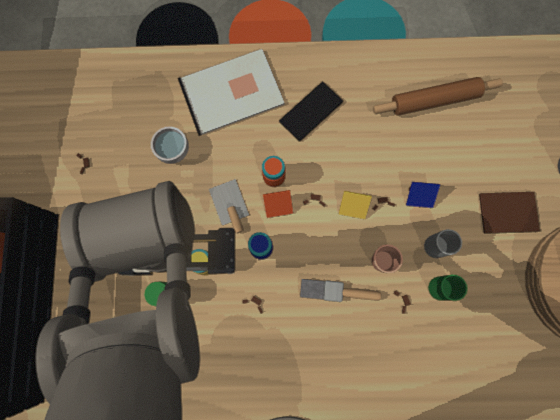

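Orange jar stands at (0.617,0.017) against a target of (0.616,0.018), good. Next is the yellow jar.

send_rows --pt "0 0.002 0.03 0 0 0 0" --pt "0 0 0.035 0 0 0 0" --pt "0 0 0.03 0 0 0 0" --pt "0 0 0.015 0 0 0 0" --pt "0 0 0.009 0 0 0 0"

```text
time: 7.55
tool_pos: [0.4225, 0.1695, 0.0244]
tool_rot: [3.141, 0.003, -0.006]
contact_force: [-0.3, -0.2, 0.4]
opening: 0.0919
```

send_rows --pt "0 0 0 0 0 0 1" --pt "0 0 0 0 0 0 1" --pt "0 0 0 0 0 0 1" --pt "0 0 0 0 0 0 1" --pt "0 0 0 0 0 0 1"

```text
time: 7.97
tool_pos: [0.4236, 0.1708, 0.0277]
tool_rot: [-3.141, -0.002, -0.004]
contact_force: [1.2, 0.6, 0.2]
opening: 0.063
```

send_rows --pt "0 0 0 0 0 0 1" --pt "0 0 0 0 0 0 1" --pt "0 0 0 0 0 0 1"

```text
time: 8.22
tool_pos: [0.4231, 0.1708, 0.0273]
tool_rot: [-3.141, -0.001, -0.004]
contact_force: [-0.4, -0.3, 5.0]
opening: 0.0515
```

send_rows --pt "0 0 -0.005 0 0 0 1" --pt "0 0 -0.015 0 0 0 1" --pt "0 0 -0.03 0 0 0 1" --pt "0 0 -0.035 0 0 0 1" --pt "0 0 -0.035 0 0 0 1"

```text
time: 8.63
tool_pos: [0.4218, 0.1705, 0.1477]
tool_rot: [3.141, 0.002, -0.004]
contact_force: [0.7, 0.6, -2.6]
opening: 0.0514
```

send_rows --pt "0.017 0.0315 0 0 0 0 1" --pt "0.017 0.0315 0 0 0 0 1" --pt "0.017 0.0315 0 0 0 0 1" --pt "0.017 0.0315 0 0 0 0 1" --pt "0.017 0.0315 0 0 0 0 1"

```text
time: 9.05
tool_pos: [0.5073, 0.0114, 0.1469]
tool_rot: [3.142, 0.0, -0.004]
contact_force: [0.4, 0.8, -1.1]
opening: 0.0515
```

send_rows --pt "0.017 0.0315 0 0 0 0 1" --pt "0.017 0.0315 0 0 0 0 1" --pt "0.017 0.0315 0 0 0 0 1" --pt "0.017 0.0315 0 0 0 0 1" --pt "0.017 0.0315 0 0 0 0 1"

```text
time: 9.47
tool_pos: [0.5916, -0.1465, 0.1465]
tool_rot: [-3.141, 0.001, -0.004]
contact_force: [-0.2, 0.3, -1.2]
opening: 0.0514
```

send_rows --pt "0.0165 0.03 0 0 0 0 1" --pt "0 0 0 0 0 0 1" --pt "0 0 0 0 0 0 1" --pt "0 0 0 0 0 0 1"

```text
time: 9.8
tool_pos: [0.6072, -0.1745, 0.1461]
tool_rot: [-3.141, 0.002, -0.004]
contact_force: [-0.0, -0.4, -2.2]
opening: 0.0511
```

send_rows --pt "0.002 0 0.03 0 0 0 1" --pt "0 0 0.035 0 0 0 1" --pt "0 0 0.03 0 0 0 1" --pt "0 0 0.015 0 0 0 1" --pt "0 0 0.006 0 0 0 1"

```text
time: 10.22
tool_pos: [0.6075, -0.1726, 0.0277]
tool_rot: [-3.139, 0.006, -0.002]
contact_force: [-0.5, 0.2, -2.1]
opening: 0.051
```

send_rows --pt "0 0 0.002 0 0 0 1" --pt "0 0 0.001 0 0 0 1" --pt "0 0 0 0 0 0 1" --pt "0 0 0 0 0 0 1"

```text
time: 10.55
tool_pos: [0.6108, -0.1752, 0.0293]
tool_rot: [3.14, -0.003, -0.004]
contact_force: [1.3, 0.2, -1.1]
opening: 0.0512
```

send_rows --pt "0 0 0.001 0 0 0 1" --pt "0 0 0 0 0 0 1" --pt "0 0 0 0 0 0 1"

```text
time: 10.8
tool_pos: [0.6102, -0.1752, 0.0273]
tool_rot: [3.141, -0.001, -0.004]
contact_force: [-0.2, 0.4, 1.2]
opening: 0.0514
```

send_rows --pt "0 0 0.0005 0 0 0 1" --pt "0 0 0 0 0 0 0" --pt "0 0 0 0 0 0 0" --pt "0 0 0 0 0 0 0" --pt "0 0 0 0 0 0 0"

```text
time: 11.22
tool_pos: [0.6099, -0.1751, 0.0262]
tool_rot: [3.141, -0.0, -0.004]
contact_force: [0.6, 0.1, -0.0]
opening: 0.0735
```

send_rows --pt "0 0 0 0 0 0 0" --pt "0 0 -0.02 0 0 0 0" --pt "0 0 -0.035 0 0 0 0" --pt "0 0 -0.035 0 0 0 0" --pt "0 0 -0.03 0 0 0 0"

```text
time: 11.63
tool_pos: [0.6101, -0.1751, 0.1482]
tool_rot: [3.141, -0.001, -0.004]
contact_force: [1.4, -1.0, 0.2]
opening: 0.0919
```

send_rows --pt "-0.0223 -0.0317 0 0 0 0 0" --pt "-0.0223 -0.0317 0 0 0 0 0" --pt "-0.0223 -0.0317 0 0 0 0 0" --pt "-0.0223 -0.0317 0 0 0 0 0" --pt "-0.0223 -0.0317 0 0 0 0 0"

```text
time: 12.05
tool_pos: [0.4977, -0.0149, 0.1463]
tool_rot: [3.142, -0.0, -0.005]
contact_force: [0.4, 1.2, 0.4]
opening: 0.0919
```

send_rows --pt "-0.0223 -0.0317 0 0 0 0 0" --pt "-0.0223 -0.0317 0 0 0 0 0" --pt "0 0 0 0 0 0 0" --pt "0 0 0 0 0 0 0"

```text
time: 12.38
tool_pos: [0.4539, 0.0488, 0.1466]
tool_rot: [3.141, -0.001, -0.001]
contact_force: [-0.2, -0.1, -0.4]
opening: 0.0915
```

```bash
python3 -c "
from tile import *
s=st();print(s['tool_pos'],s['tool_rot'],s['contact_force'])
d=cam('wrist');jars('wrist',d);tiles('wrist',d)
d=cam('top');save(d,'t6.png');jars('top',d);tiles('top',d)
d=cam('side');jars('side',d)"
```

```text
[0.4539 0.0488 0.1466] [ 3.1414e+00 -5.0000e-04 -8.0000e-04] [-0.2245 -0.0796 -0.4295]
wrist dab blue 1833 [0.4538 0.0468 0.0787] [0.4536 0.0468 0.078 ]
wrist orange 4812 yaw 0.151 rect [0.0631 0.062 ] rot -0.1 cen [0.5442 0.0071 0.0256] target [0.6145 0.0178]
wrist yellow 3565 yaw -0.23 rect [0.061  0.0607] rot -0.7 cen [ 0.538  -0.1575  0.0269] target [ 0.6072 -0.1737]
top dab orange 98 [0.6249 0.0161 0.0781] [0.6245 0.0168 0.078 ]
top dab yellow 207 [ 0.6096 -0.1751  0.0781] [ 0.6093 -0.1755  0.078 ]
top yellow 630 yaw -0.219 rect [0.0611 0.0592] rot -0.3 cen [ 0.5396 -0.1583  0.0262] target [ 0.609  -0.1737]
top blue 579 yaw -0.108 rect [0.058  0.0591] rot 0.6 cen [ 0.5596 -0.3062  0.0274] target [ 0.6303 -0.3138]
side dab orange 97 [0.6165 0.0189 0.0787] [0.6169 0.0176 0.078 ]
side dab blue 92 [0.4546 0.0472 0.0782] [0.4544 0.0477 0.078 ]
```

Yellow jar at (0.6095,-0.175) against a target of (0.609,-0.174), good. The top dab for orange is now partly hidden by the arm, but the side view confirms it. Now the blue jar.

send_rows --pt "0 0.0015 0.03 0 0 0 0" --pt "0 0 0.035 0 0 0 0" --pt "0 0 0.03 0 0 0 0" --pt "0 0 0.015 0 0 0 0" --pt "0 0 0.009 0 0 0 0"

```text
time: 12.95
tool_pos: [0.4542, 0.0449, 0.0248]
tool_rot: [-3.142, 0.003, -0.006]
contact_force: [0.4, 0.1, -0.2]
opening: 0.0917
```

send_rows --pt "0 0 0 0 0 0 1" --pt "0 0 0 0 0 0 1" --pt "0 0 0 0 0 0 1" --pt "0 0 0 0 0 0 1" --pt "0 0 0 0 0 0 1"

```text
time: 13.37
tool_pos: [0.4555, 0.0459, 0.0282]
tool_rot: [3.141, -0.002, -0.004]
contact_force: [0.1, -0.1, 0.2]
opening: 0.0626
```

send_rows --pt "0 0 0 0 0 0 1" --pt "0 0 0 0 0 0 1" --pt "0 0 0 0 0 0 1"

```text
time: 13.62
tool_pos: [0.4551, 0.0461, 0.0278]
tool_rot: [-3.142, -0.001, -0.004]
contact_force: [-1.2, 1.1, 6.2]
opening: 0.0512
```

send_rows --pt "0 0 -0.005 0 0 0 1" --pt "0 0 -0.015 0 0 0 1" --pt "0 0 -0.03 0 0 0 1" --pt "0 0 -0.035 0 0 0 1" --pt "0 0 -0.035 0 0 0 1"

```text
time: 14.03
tool_pos: [0.4537, 0.046, 0.1482]
tool_rot: [3.142, 0.002, -0.004]
contact_force: [1.7, 1.1, -2.8]
opening: 0.0513
```

send_rows --pt "0.016 0.0327 0 0 0 0 1" --pt "0.016 0.0327 0 0 0 0 1" --pt "0.016 0.0327 0 0 0 0 1" --pt "0.016 0.0327 0 0 0 0 1" --pt "0.016 0.0327 0 0 0 0 1"

```text
time: 14.45
tool_pos: [0.5342, -0.1194, 0.1474]
tool_rot: [3.142, 0.0, -0.004]
contact_force: [-0.3, -0.4, -0.9]
opening: 0.0512
```

send_rows --pt "0.016 0.0327 0 0 0 0 1" --pt "0.016 0.0327 0 0 0 0 1" --pt "0.016 0.0327 0 0 0 0 1" --pt "0.016 0.0327 0 0 0 0 1" --pt "0.016 0.0327 0 0 0 0 1"

```text
time: 14.87
tool_pos: [0.6134, -0.2832, 0.1469]
tool_rot: [-3.141, 0.001, -0.004]
contact_force: [2.2, -0.7, -2.3]
opening: 0.0512
```

send_rows --pt "0.016 0.0327 0 0 0 0 1" --pt "0 0 0 0 0 0 1" --pt "0 0 0 0 0 0 1" --pt "0 0 0 0 0 0 1"

```text
time: 15.2
tool_pos: [0.6286, -0.3139, 0.1463]
tool_rot: [-3.14, 0.002, -0.004]
contact_force: [0.4, -0.2, -1.2]
opening: 0.0508
```

send_rows --pt "0.0015 0 0.03 0 0 0 1" --pt "0 0 0.035 0 0 0 1" --pt "0 0 0.03 0 0 0 1" --pt "0 0 0.015 0 0 0 1" --pt "0 0 0.006 0 0 0 1"

```text
time: 15.62
tool_pos: [0.6288, -0.3116, 0.028]
tool_rot: [-3.138, 0.006, -0.002]
contact_force: [-1.1, 0.2, -0.2]
opening: 0.0514
```

send_rows --pt "0 0 0.002 0 0 0 1" --pt "0 0 0.001 0 0 0 1" --pt "0 0 0 0 0 0 1" --pt "0 0 0 0 0 0 1"

```text
time: 15.95
tool_pos: [0.6316, -0.3148, 0.0301]
tool_rot: [3.14, -0.003, -0.004]
contact_force: [-0.3, 0.3, -2.5]
opening: 0.0509
```

send_rows --pt "0 0 0.001 0 0 0 1" --pt "0 0 0 0 0 0 1" --pt "0 0 0 0 0 0 1"

```text
time: 16.2
tool_pos: [0.631, -0.3147, 0.0279]
tool_rot: [3.141, -0.001, -0.004]
contact_force: [0.1, 0.3, 1.3]
opening: 0.051
```

send_rows --pt "0 0 0.0005 0 0 0 1" --pt "0 0 0 0 0 0 0" --pt "0 0 0 0 0 0 0" --pt "0 0 0 0 0 0 0" --pt "0 0 0 0 0 0 0"

```text
time: 16.62
tool_pos: [0.6308, -0.3144, 0.0266]
tool_rot: [3.142, 0.0, -0.004]
contact_force: [0.2, -0.4, 0.5]
opening: 0.0732
```

send_rows --pt "0 0 0 0 0 0 0" --pt "0 0 -0.02 0 0 0 0" --pt "0 0 -0.035 0 0 0 0" --pt "0 0 -0.035 0 0 0 0" --pt "0 0 -0.03 0 0 0 0"

```text
time: 17.03
tool_pos: [0.6309, -0.3145, 0.1488]
tool_rot: [3.141, -0.001, -0.004]
contact_force: [0.8, -1.1, -0.4]
opening: 0.092
```

send_rows --pt "-0.035 -0.0164 0 0 0 0 0" --pt "-0.035 -0.0164 0 0 0 0 0" --pt "-0.035 -0.0164 0 0 0 0 0" --pt "-0.035 -0.0164 0 0 0 0 0" --pt "-0.035 -0.0164 0 0 0 0 0"

```text
time: 17.45
tool_pos: [0.4543, -0.2308, 0.1467]
tool_rot: [3.141, -0.0, -0.004]
contact_force: [0.4, -0.7, 0.7]
opening: 0.0925
```

send_rows --pt "-0.035 -0.0164 0 0 0 0 0" --pt "0 0 0 0 0 0 0" --pt "0 0 0 0 0 0 0" --pt "0 0 0 0 0 0 0"

```text
time: 17.78
tool_pos: [0.4222, -0.216, 0.1475]
tool_rot: [3.14, -0.002, -0.004]
contact_force: [1.1, 0.2, 1.4]
opening: 0.0917
```

```bash
cat >> tile.py <<'E'
def ring(cn,d,nm):
    g,R,z0,z1={'wheel':((.49,.372),.08,.034,.046),'crock':((.686,.248),.055,.038,.052),'cup':((.42,-.216),.05,.05,.062),'tin':((.45,-.333),.05,.073,.086),'gt':((.359,-.335),.05,.073,.086),'cupw':((.49,.372),.05,.09,.102),'tinp':((.588,.31),.05,.073,.086)}[nm]
    W=world(d); k=(np.hypot(W[...,0]-g[0],W[...,1]-g[1])<R)&(W[...,2]>z0)&(W[...,2]<z1); p=W[k]
    if len(p)<10: print(cn,nm,'none');return
    c,r=cv2.minEnclosingCircle(p[:,:2].astype(np.float32)); print(cn,nm,len(p),np.round(c,4),'r',round(r,4),'z',round(np.median(p[:,2]),4))
E
python3 -c "
from tile import *
s=st();print(s['tool_pos'],s['tool_rot'],s['contact_force'])
d=cam('wrist');save(d,'w7.png');ring('w',d,'cup');ring('w',d,'tin')
d=cam('top');save(d,'t7.png');jars('top',d);tiles('top',d);ring('top',d,'tin')
d=cam('side');jars('side',d);ring('side',d,'cup')"
```

```text
[ 0.4222 -0.216   0.1475] [ 3.14e+00 -2.20e-03 -4.20e-03] [1.0986 0.1765 1.4093]
w cup 1411 [ 0.4193 -0.2155] r 0.03 z 0.0563
w tin 1706 [ 0.4484 -0.3336] r 0.0263 z 0.0798
top dab orange 208 [0.6173 0.0163 0.078 ] [0.6172 0.0167 0.078 ]
top dab yellow 202 [ 0.6097 -0.1757  0.0782] [ 0.6096 -0.1757  0.078 ]
top dab blue 198 [ 0.63   -0.3143  0.0781] [ 0.6304 -0.3147  0.078 ]
top orange 600 yaw 0.147 rect [0.0612 0.059 ] rot -0.3 cen [0.5456 0.0081 0.0262] target [0.616  0.0185]
top yellow 626 yaw -0.22 rect [0.0606 0.0594] rot -0.6 cen [ 0.5403 -0.1583  0.0267] target [ 0.6096 -0.1738]
top blue 65 yaw 1.058 rect [0.469  0.0498] rot -15.1 cen [ 0.5285 -0.2306  0.2341] target [ 0.5634 -0.1686]
top tin none
side dab orange 96 [0.6165 0.018  0.0786] [0.617  0.0173 0.078 ]
side cup 114 [ 0.4192 -0.2142] r 0.0307 z 0.0546
```

View pics/w7.png

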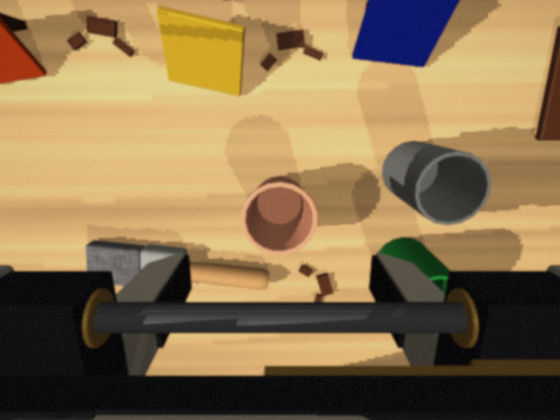

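View pics/t7.png

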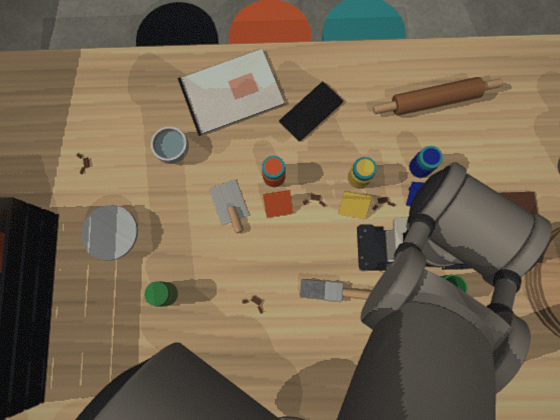

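Wrist view: cup centred at (280,217), steel tin at (436,183). All three jars stand behind their tiles. Grasping the cup.

send_rows --pt "-0.0015 0 0.03 0 0 0 0" --pt "0 0 0.035 0 0 0 0" --pt "0 0 0.03 0 0 0 0" --pt "0 0 0.02 0 0 0 0" --pt "0 0 0.009 0 0 0 0"

```text
time: 18.35
tool_pos: [0.4191, -0.2147, 0.0198]
tool_rot: [-3.139, 0.003, -0.004]
contact_force: [0.1, 0.5, 0.3]
opening: 0.092
```

send_rows --pt "0 0 0 0 0 0 1" --pt "0 0 0 0 0 0 1" --pt "0 0 0 0 0 0 1" --pt "0 0 0 0 0 0 1" --pt "0 0 0 0 0 0 1" --newtons 15

```text
time: 18.77
tool_pos: [0.4204, -0.2157, 0.0239]
tool_rot: [3.14, -0.002, -0.004]
contact_force: [0.8, -0.2, 1.3]
opening: 0.0632
```

send_rows --pt "0 0 0 0 0 0 1" --pt "0 0 0 0 0 0 1" --pt "0 0 0 0 0 0 1"

```text
time: 19.02
tool_pos: [0.4203, -0.2155, 0.0237]
tool_rot: [3.14, -0.002, -0.004]
contact_force: [0.1, 0.9, 6.2]
opening: 0.0583
```

send_rows --pt "0 0 -0.005 0 0 0 1" --pt "0 0 -0.015 0 0 0 1" --pt "0 0 -0.03 0 0 0 1" --pt "0 0 -0.035 0 0 0 1" --pt "0 0 -0.035 0 0 0 1"

```text
time: 19.43
tool_pos: [0.4189, -0.2147, 0.1439]
tool_rot: [-3.141, 0.002, -0.004]
contact_force: [0.3, -1.2, -1.1]
opening: 0.0582
```

```bash
python3 -c "
from tile import *
d=cam('wrist');save(d,'w8.png')
d=cam('side');save(d,'s8.png');s=st();print(s['tool_pos'],s['tool_rot'],s['contact_force'],s['opening'])"
```

```text
[ 0.4222 -0.217   0.148 ] [ 3.1352 -0.0085 -0.0039] [ 0.9781 -0.4818 -1.0694] 0.0579
```

View pics/w8.png

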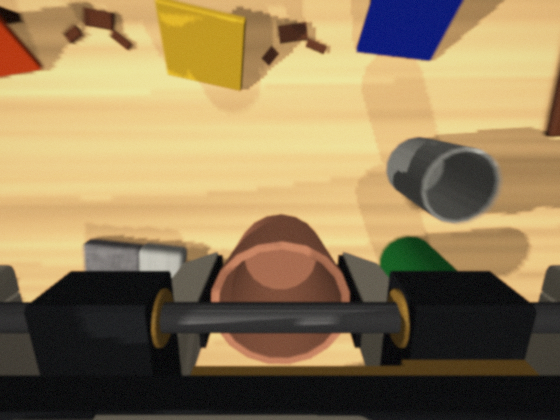

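View pics/s8.png

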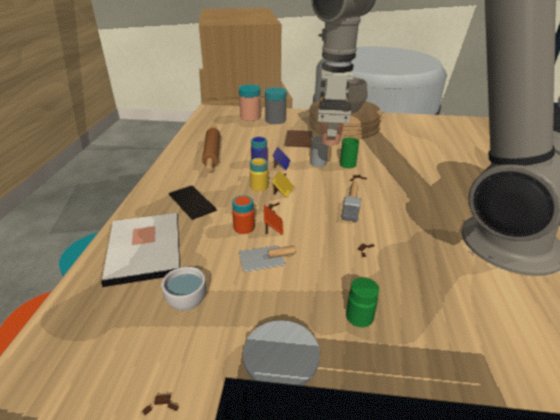

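The cup is held level at (280,300) and all the other parts stand. Carrying it to the wheel.

send_rows --pt "0.0044 -0.0367 0 0 0 0 1" --pt "0.0044 -0.0367 0 0 0 0 1" --pt "0.0044 -0.0367 0 0 0 0 1" --pt "0.0044 -0.0367 0 0 0 0 1" --pt "0.0044 -0.0367 0 0 0 0 1"

```text
time: 19.95
tool_pos: [0.4417, -0.0302, 0.1422]
tool_rot: [-3.142, 0.001, -0.005]
contact_force: [1.8, -0.5, -0.9]
opening: 0.0582
```

send_rows --pt "0.0044 -0.0367 0 0 0 0 1" --pt "0.0044 -0.0367 0 0 0 0 1" --pt "0.0044 -0.0367 0 0 0 0 1" --pt "0.0044 -0.0367 0 0 0 0 1" --pt "0.0044 -0.0367 0 0 0 0 1"

```text
time: 20.37
tool_pos: [0.4644, 0.1534, 0.1421]
tool_rot: [3.141, 0.001, -0.004]
contact_force: [0.3, -1.0, -1.7]
opening: 0.0579
```

send_rows --pt "0.0044 -0.0367 0 0 0 0 1" --pt "0.0044 -0.0367 0 0 0 0 1" --pt "0.0044 -0.0367 0 0 0 0 1" --pt "0.0044 -0.0367 0 0 0 0 1" --pt "0.0044 -0.0367 0 0 0 0 1"

```text
time: 20.78
tool_pos: [0.4872, 0.3366, 0.1418]
tool_rot: [3.141, 0.001, -0.004]
contact_force: [0.6, -0.4, -2.0]
opening: 0.0586
```

send_rows --pt "0.0044 -0.0367 0 0 0 0 1" --pt "0 0 0 0 0 0 1" --pt "0 0 0 0 0 0 1" --pt "0 0 0 0 0 0 1"

```text
time: 21.12
tool_pos: [0.4917, 0.3712, 0.1416]
tool_rot: [3.14, 0.002, -0.003]
contact_force: [0.4, -0.4, -2.1]
opening: 0.0583
```

```bash
python3 -c "
from tile import *
s=st();print(s['tool_pos'],s['tool_rot'],s['contact_force'],s['opening'],s['qpos'])"
```

```text
[0.4917 0.3712 0.1416] [ 3.1399e+00  1.9000e-03 -3.4000e-03] [ 0.3718 -0.3882 -2.0671] 0.0583 [ 5.2260e-01  5.8160e-01  1.3759e+00 -5.0000e-04  1.1865e+00  2.0970e+00]
```

send_rows --pt "-0.001 -0.001 0.025 0 0 0 1" --pt "0 0 0.025 0 0 0 1" --pt "0 0 0.015 0 0 0 1" --pt "0 0 0.008 0 0 0 1" --pt "0 0 0 0 0 0 1"

```text
time: 21.53
tool_pos: [0.4905, 0.3709, 0.0678]
tool_rot: [3.139, 0.004, -0.006]
contact_force: [0.2, -0.6, -0.6]
opening: 0.0583
```

send_rows --pt "0 0 0.002 0 0 0 1" --pt "0 0 0 0 0 0 1" --pt "0 0 0 0 0 0 1"

```text
time: 21.78
tool_pos: [0.4921, 0.3728, 0.0689]
tool_rot: [-3.141, -0.002, -0.004]
contact_force: [-0.7, 0.4, -0.5]
opening: 0.0582
```

```bash
python3 -c "
from tile import *
d=cam('side');save(d,'s9.png');s=st();print(s['tool_pos'],s['tool_rot'],s['contact_force'],s['opening'])"
```

```text
[0.492  0.3729 0.0689] [-3.1406e+00 -1.8000e-03 -4.2000e-03] [-0.1371  0.2592 -1.1926] 0.0578
```

View pics/s9.png

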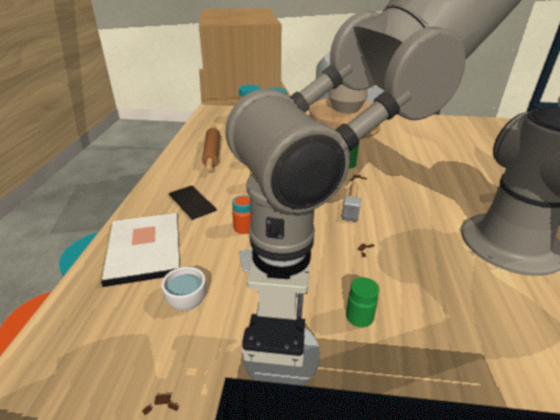

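send_rows --pt "-0.0015 0.0005 0.002 0 0 0 1" --pt "0 0 0.0015 0 0 0 1" --pt "0 0 0 0 0 0 1" --pt "0 0 0 0 0 0 1"

```text
time: 22.17
tool_pos: [0.4898, 0.3723, 0.0642]
tool_rot: [3.141, 0.0, -0.004]
contact_force: [0.6, 0.3, -0.5]
opening: 0.0582
```

send_rows --pt "0 0 0.001 0 0 0 1" --pt "0 0 0 0 0 0 1" --pt "0 0 0 0 0 0 1"

```text
time: 22.42
tool_pos: [0.49, 0.3724, 0.0638]
tool_rot: [-3.141, -0.0, -0.004]
contact_force: [-1.8, -0.9, 3.8]
opening: 0.0581
```

send_rows --pt "0 0 0.001 0 0 0 1" --pt "0 0 0 0 0 0 1" --pt "0 0 0 0 0 0 1"

```text
time: 22.67
tool_pos: [0.4901, 0.3724, 0.0637]
tool_rot: [-3.141, -0.001, -0.004]
contact_force: [-3.3, -3.0, 10.6]
opening: 0.0582
```

send_rows --pt "0 0 -0.001 0 0 0 1" --pt "0 0 0 0 0 0 0" --pt "0 0 0 0 0 0 0" --pt "0 0 0 0 0 0 0" --pt "0 0 0 0 0 0 0"

```text
time: 23.08
tool_pos: [0.4899, 0.3722, 0.0628]
tool_rot: [3.141, 0.0, -0.004]
contact_force: [0.2, 1.0, 0.2]
opening: 0.08
```

send_rows --pt "0 0 0 0 0 0 0" --pt "0 0 0 0 0 0 0" --pt "0 0 -0.015 0 0 0 0" --pt "0 0 -0.03 0 0 0 0" --pt "0 0 -0.035 0 0 0 0"

```text
time: 23.5
tool_pos: [0.4887, 0.3715, 0.1419]
tool_rot: [3.139, 0.004, -0.004]
contact_force: [0.3, 0.8, -0.2]
opening: 0.0918
```

send_rows --pt "-0.003 0.038 -0.01 0 0 0 0" --pt "-0.003 0.041 0 0 0 0 0" --pt "-0.003 0.041 0 0 0 0 0" --pt "-0.003 0.041 0 0 0 0 0" --pt "-0.003 0.041 0 0 0 0 0"

```text
time: 23.92
tool_pos: [0.4736, 0.1687, 0.1534]
tool_rot: [3.142, -0.001, -0.003]
contact_force: [1.2, -0.4, 0.3]
opening: 0.0919
```

```bash
python3 -c "
from tile import *
s=st();print(s['tool_pos'],s['tool_rot'],s['contact_force'])
for n in ['top','side']:
  d=cam(n);save(d,n+'10.png');ring(n,d,'cupw');ring(n,d,'wheel');ring(n,d,'crock');ring(n,d,'tin');jars(n,d)"
```

```text
[0.4736 0.1687 0.1534] [ 3.1415e+00 -7.0000e-04 -3.3000e-03] [ 1.2296 -0.4051  0.3117]
top cupw 58 [0.4748 0.359 ] r 0.0211 z 0.0953
top wheel 631 [0.4574 0.3636] r 0.0441 z 0.04
top crock 162 [0.6868 0.2472] r 0.0402 z 0.0444
top tin 169 [ 0.4496 -0.3339] r 0.0264 z 0.0787
top dab orange 209 [0.617  0.0163 0.078 ] [0.6172 0.0167 0.078 ]
top dab yellow 208 [ 0.6095 -0.1754  0.0785] [ 0.6094 -0.1756  0.078 ]
top dab blue 199 [ 0.6304 -0.3144  0.078 ] [ 0.6303 -0.3146  0.078 ]
side cupw 430 [0.4898 0.3718] r 0.0305 z 0.0953
side wheel 2698 [0.4902 0.3731] r 0.0603 z 0.0402
side crock 459 [0.6862 0.2491] r 0.0414 z 0.0441
side tin none
side dab orange 96 [0.6166 0.0183 0.0785] [0.6168 0.0173 0.078 ]
```

View pics/side10.png

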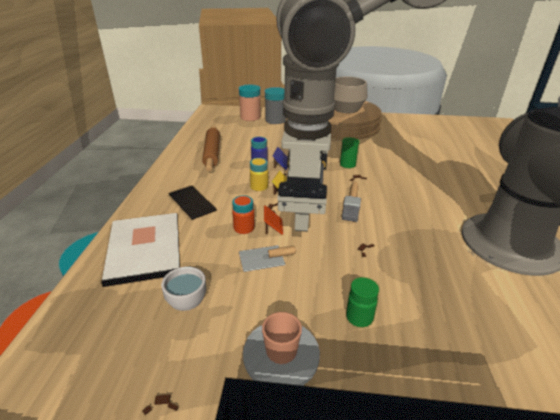

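The cup stands upright, centred on the wheel to about 1 mm, at (281,335). Now the tin.

send_rows --pt "-0.0019 0.0385 0 0 0 0 0" --pt "-0.0019 0.0385 0 0 0 0 0" --pt "-0.0019 0.0385 0 0 0 0 0" --pt "-0.0019 0.0385 0 0 0 0 0" --pt "-0.0019 0.0385 0 0 0 0 0"

```text
time: 24.43
tool_pos: [0.4638, -0.0233, 0.1534]
tool_rot: [3.142, -0.001, -0.003]
contact_force: [0.3, 0.4, 0.3]
opening: 0.0918
```

send_rows --pt "-0.0019 0.0385 0 0 0 0 0" --pt "-0.0019 0.0385 0 0 0 0 0" --pt "-0.0019 0.0385 0 0 0 0 0" --pt "-0.0019 0.0385 0 0 0 0 0" --pt "-0.0019 0.0385 0 0 0 0 0"

```text
time: 24.85
tool_pos: [0.4536, -0.2162, 0.1534]
tool_rot: [3.141, -0.001, -0.004]
contact_force: [1.3, -0.1, -0.4]
opening: 0.0919
```

send_rows --pt "-0.0019 0.0385 0 0 0 0 0" --pt "-0.0019 0.0385 0 0 0 0 0" --pt "-0.0019 0.0385 0 0 0 0 0" --pt "0 0 0 0 0 0 0" --pt "0 0 0 0 0 0 0"

```text
time: 25.27
tool_pos: [0.4473, -0.3314, 0.1527]
tool_rot: [-3.141, -0.0, -0.007]
contact_force: [-1.5, 0.1, -0.4]
opening: 0.0915
```

```bash
python3 -c "
from tile import *
d=cam('wrist');save(d,'w11.png');ring('w',d,'tin');ring('w',d,'gt');s=st();print(s['tool_pos'],s['tool_rot'],s['contact_force'])"
```

```text
w tin 1213 [ 0.4483 -0.334 ] r 0.0262 z 0.0802
w gt 713 [ 0.3581 -0.3347] r 0.0266 z 0.0786
[ 0.4474 -0.3299  0.1527] [-3.1405e+00  4.0000e-04 -5.2000e-03] [-0.6678  0.3435  0.0322]
```

View pics/w11.png

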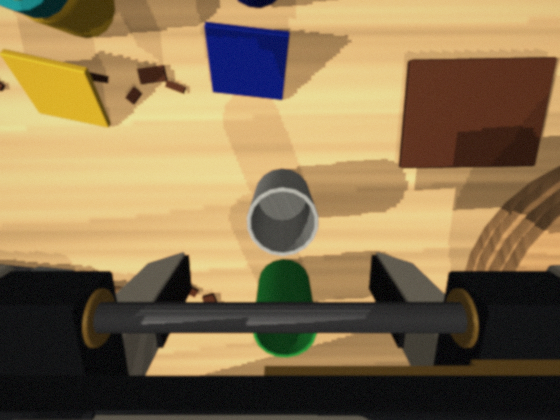

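Wrist view: tin at (283,220) between the fingers; the green look-alike at (285,310) stays clear below. I'll grip it high.

send_rows --pt "0.001 0.002 0.03 0 0 0 0" --pt "0 0 0.035 0 0 0 0" --pt "0 0 0.025 0 0 0 0" --pt "0 0 0.015 0 0 0 0" --pt "0 0 0.006 0 0 0 0"

```text
time: 25.73
tool_pos: [0.4477, -0.329, 0.0398]
tool_rot: [-3.138, 0.003, -0.002]
contact_force: [-0.8, 0.7, 0.1]
opening: 0.0919
```

send_rows --pt "0 0 0 0 0 0 1" --pt "0 0 0 0 0 0 1" --pt "0 0 0 0 0 0 1" --pt "0 0 0 0 0 0 1" --pt "0 0 0 0 0 0 1"

```text
time: 26.15
tool_pos: [0.4489, -0.3325, 0.0434]
tool_rot: [3.14, -0.002, -0.004]
contact_force: [0.1, -0.4, 0.1]
opening: 0.0631
```

send_rows --pt "0 0 0 0 0 0 1" --pt "0 0 0 0 0 0 1" --pt "0 0 0 0 0 0 1"

```text
time: 26.4
tool_pos: [0.4487, -0.3325, 0.0428]
tool_rot: [3.141, -0.001, -0.004]
contact_force: [-0.6, -0.1, 2.7]
opening: 0.0522
```

send_rows --pt "0 0 -0.005 0 0 0 1" --pt "0 0 -0.015 0 0 0 1" --pt "0 0 -0.03 0 0 0 1" --pt "0 0 -0.035 0 0 0 1" --pt "0 0 -0.035 0 0 0 1"

```text
time: 26.82
tool_pos: [0.4477, -0.3315, 0.163]
tool_rot: [-3.14, 0.002, -0.004]
contact_force: [1.2, -1.4, -0.3]
opening: 0.0519
```

```bash
python3 -c "
from tile import *
d=cam('wrist');save(d,'w12.png')
s=st();print(s['tool_pos'],s['tool_rot'],s['contact_force'],s['opening'])"
```

```text
[ 0.4506 -0.3341  0.1709] [ 3.1342 -0.0076 -0.0039] [ 2.8212 -2.5841  4.1156] 0.052
```

View pics/w12.png

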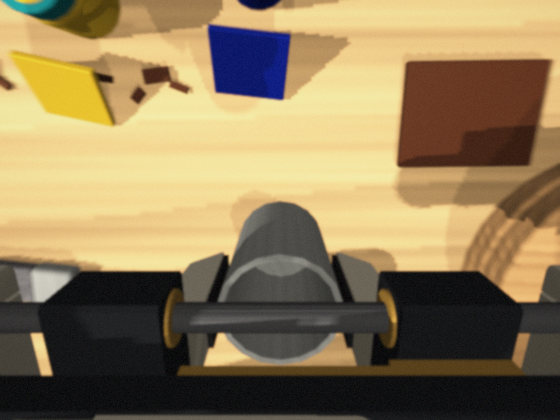

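The tin is held level at (280,290). Carrying it to the midpoint (0.588, 0.310).

send_rows --pt "0.0082 -0.0378 0 0 0 0 1" --pt "0.0082 -0.0378 0 0 0 0 1" --pt "0.0082 -0.0378 0 0 0 0 1" --pt "0.0082 -0.0378 0 0 0 0 1" --pt "0.0082 -0.0378 0 0 0 0 1"

```text
time: 27.28
tool_pos: [0.4899, -0.1415, 0.1622]
tool_rot: [-3.141, 0.0, -0.005]
contact_force: [0.3, 1.0, -1.1]
opening: 0.0524
```

send_rows --pt "0.0082 -0.0378 0 0 0 0 1" --pt "0.0082 -0.0378 0 0 0 0 1" --pt "0.0082 -0.0378 0 0 0 0 1" --pt "0.0082 -0.0378 0 0 0 0 1" --pt "0.0082 -0.0378 0 0 0 0 1"

```text
time: 27.7
tool_pos: [0.5317, 0.0475, 0.1622]
tool_rot: [3.141, 0.0, -0.004]
contact_force: [1.2, -0.1, -1.4]
opening: 0.0522
```

send_rows --pt "0.0082 -0.0378 0 0 0 0 1" --pt "0.0082 -0.0378 0 0 0 0 1" --pt "0.0082 -0.0378 0 0 0 0 1" --pt "0.0082 -0.0378 0 0 0 0 1" --pt "0.0082 -0.0378 0 0 0 0 1"

```text
time: 28.12
tool_pos: [0.5734, 0.2363, 0.162]
tool_rot: [3.141, 0.001, -0.004]
contact_force: [1.5, -1.2, -1.0]
opening: 0.052
```

send_rows --pt "0.0082 -0.0378 0 0 0 0 1" --pt "0.0082 -0.0378 0 0 0 0 1" --pt "0 0 0 0 0 0 1" --pt "0 0 0 0 0 0 1" --pt "0 0 0 0 0 0 1"

```text
time: 28.53
tool_pos: [0.5898, 0.3097, 0.1614]
tool_rot: [3.14, 0.002, -0.003]
contact_force: [0.5, -0.3, -1.2]
opening: 0.0523
```

send_rows --pt "-0.0015 -0.0005 0.03 0 0 0 1" --pt "0 0 0.03 0 0 0 1" --pt "0 0 0.03 0 0 0 1" --pt "0 0 0.015 0 0 0 1" --pt "0 0 0.008 0 0 0 1"

```text
time: 28.95
tool_pos: [0.5874, 0.308, 0.0464]
tool_rot: [3.139, 0.005, -0.006]
contact_force: [-0.7, -0.4, -0.7]
opening: 0.0518
```

send_rows --pt "0 0 0.003 0 0 0 1" --pt "0 0 0 0 0 0 1" --pt "0 0 0 0 0 0 1" --pt "0 0 0 0 0 0 1"

```text
time: 29.28
tool_pos: [0.5899, 0.3105, 0.048]
tool_rot: [-3.141, -0.003, -0.004]
contact_force: [0.1, -0.4, -0.5]
opening: 0.0522
```

send_rows --pt "0 0 0.001 0 0 0 1" --pt "0 0 0 0 0 0 1" --pt "0 0 0 0 0 0 1"

```text
time: 29.53
tool_pos: [0.589, 0.3106, 0.0457]
tool_rot: [-3.141, -0.001, -0.004]
contact_force: [-0.1, -0.1, -0.9]
opening: 0.0519
```

send_rows --pt "-0.0005 0 0.0015 0 0 0 1" --pt "0 0 0 0 0 0 1" --pt "0 0 0 0 0 0 1"

```text
time: 29.78
tool_pos: [0.5882, 0.3104, 0.0435]
tool_rot: [3.141, 0.0, -0.004]
contact_force: [0.5, -1.2, -1.3]
opening: 0.0521
```

send_rows --pt "0 0 0.001 0 0 0 1" --pt "0 0 0 0 0 0 1" --pt "0 0 0 0 0 0 1"

```text
time: 30.03
tool_pos: [0.5885, 0.3105, 0.0429]
tool_rot: [-3.142, -0.0, -0.004]
contact_force: [-1.5, -0.5, 0.5]
opening: 0.052
```

send_rows --pt "0 0 0.0005 0 0 0 1" --pt "0 0 0 0 0 0 1" --pt "0 0 0 0 0 0 1"

```text
time: 30.28
tool_pos: [0.5886, 0.3105, 0.0428]
tool_rot: [-3.141, -0.001, -0.004]
contact_force: [-1.2, -1.5, 5.1]
opening: 0.052
```

send_rows --pt "0 0 0 0 0 0 0" --pt "0 0 0 0 0 0 0" --pt "0 0 0 0 0 0 0" --pt "0 0 0 0 0 0 0" --pt "0 0 0 0 0 0 0"

```text
time: 30.7
tool_pos: [0.5882, 0.3104, 0.0419]
tool_rot: [3.141, 0.0, -0.004]
contact_force: [-0.2, -0.1, -0.1]
opening: 0.0811
```

send_rows --pt "0 0 0 0 0 0 0" --pt "0 0 -0.02 0 0 0 0" --pt "0 0 -0.035 0 0 0 0" --pt "0 0 -0.035 0 0 0 0" --pt "0 0 -0.035 0 0 0 0"

```text
time: 31.12
tool_pos: [0.588, 0.3103, 0.1683]
tool_rot: [3.141, 0.001, -0.004]
contact_force: [0.4, 0.1, -0.1]
opening: 0.0916
```

send_rows --pt "-0.015 0.038 0 0 0 0 0" --pt "-0.015 0.038 0 0 0 0 0" --pt "-0.015 0.038 0 0 0 0 0" --pt "-0.015 0.038 0 0 0 0 0" --pt "-0.015 0.038 0 0 0 0 0"

```text
time: 31.53
tool_pos: [0.5115, 0.1193, 0.1673]
tool_rot: [3.141, -0.0, -0.003]
contact_force: [0.6, -1.2, -0.0]
opening: 0.0917
```

send_rows --pt "-0.012 0.039 0 0 0 0 0" --pt "-0.012 0.039 0 0 0 0 0" --pt "-0.012 0.039 0 0 0 0 0" --pt "-0.012 0.039 0 0 0 0 0" --pt "-0.012 0.039 0 0 0 0 0"

```text
time: 31.95
tool_pos: [0.4509, -0.0756, 0.1675]
tool_rot: [3.141, -0.001, -0.004]
contact_force: [0.9, -0.2, 1.2]
opening: 0.0917
```

send_rows --pt "-0.012 0.039 0 0 0 0 0" --pt "-0.012 0.039 0 0 0 0 0" --pt "0 0 0 0 0 0 0" --pt "0 0 0 0 0 0 0" --pt "0 0 0 0 0 0 0"

```text
time: 32.37
tool_pos: [0.4275, -0.1517, 0.1673]
tool_rot: [-3.141, -0.0, -0.005]
contact_force: [0.7, -0.5, -0.6]
opening: 0.0919
```

```bash
python3 -c "
from tile import *
for n in ['top','side']:
  d=cam(n);save(d,n+'13.png')
  for r in ['cupw','wheel','crock','tinp','gt']: ring(n,d,r)
  jars(n,d);tiles(n,d)
s=st();print(s['tool_pos'],s['contact_force'],s['qvel'])"
```

```text
top cupw 229 [0.4901 0.3713] r 0.0302 z 0.0952
top wheel 1741 [0.4909 0.3721] r 0.0606 z 0.0401
top crock 295 [0.6866 0.2481] r 0.0413 z 0.0443
top tinp 151 [0.5896 0.3091] r 0.0266 z 0.0792
top gt 44 [ 0.3595 -0.335 ] r 0.0262 z 0.0787
top dab orange 209 [0.617  0.0163 0.0783] [0.6172 0.0167 0.078 ]
top dab yellow 208 [ 0.6098 -0.176   0.0782] [ 0.6093 -0.1759  0.078 ]
top dab blue 198 [ 0.6303 -0.3147  0.0781] [ 0.6304 -0.3145  0.078 ]
top orange 599 yaw 0.138 rect [0.0604 0.0586] rot -0.7 cen [0.5464 0.0081 0.0264] target [0.6168 0.0179]
top yellow 338 yaw -0.214 rect [0.0349 0.0597] rot 1.7 cen [ 0.543  -0.146   0.0265] target [ 0.6125 -0.1611]
side cupw 432 [0.49   0.3723] r 0.0302 z 0.0953
side wheel 2683 [0.49   0.3731] r 0.0602 z 0.0402
side crock 458 [0.685  0.2484] r 0.0408 z 0.0442
side tinp 285 [0.5892 0.3103] r 0.0273 z 0.0788
side gt 97 [ 0.3574 -0.3341] r 0.0281 z 0.0775
side dab orange 96 [0.6167 0.0174 0.0784] [0.617  0.0173 0.078 ]
side orange 237 yaw 0.135 rect [0.0583 0.0595] rot -0.5 cen [0.5465 0.0101 0.0263] target [0.6169 0.0197]
side yellow 259 yaw -0.228 rect [0.0593 0.0589] rot -1.1 cen [ 0.5404 -0.1563  0.026 ] target [ 0.6097 -0.1723]
[ 0.4278 -0.1507  0.1672] [ 0.3458 -0.0628 -0.2549] [ 0.0114 -0.0015 -0.     -0.0018 -0.0008 -0.0042]
```

View pics/top13.png

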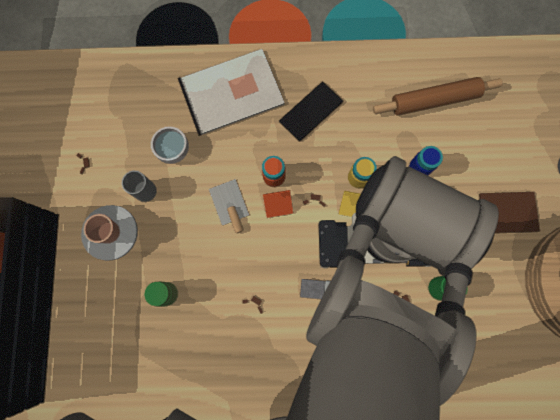

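View pics/side13.png

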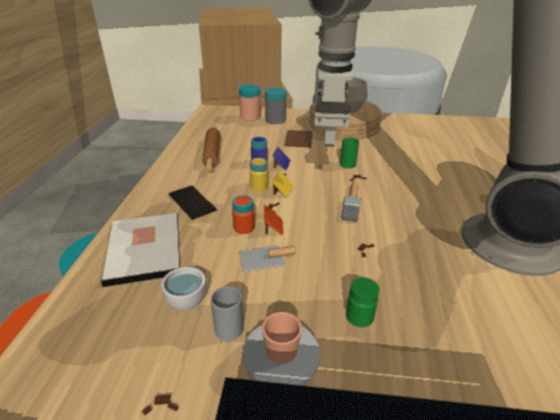

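Both views show everything upright and in place, with the gripper open and clear. Handing in.

```bash
python3 -c "
from h import *
print(workorder.hand_in())"
```

```text
the job is handed in; nothing more can be done
None
```

I set out the glazing place as asked and handed the job in at about 32 s of the 123 s allowed. The order was the orange, yellow and blue jars behind their tiles, then the cup on the banding wheel, then the steel tin between wheel and crock. Nothing was dropped or tipped, and I did not touch the green look-alikes.

| Item | Measured position (m) | Target (m) |
|---|---|---|
| Orange jar | (0.617, 0.017) | (0.6165, 0.018) |
| Yellow jar | (0.6095, -0.176) | (0.609, -0.174) |
| Blue jar | (0.630, -0.3145) | (0.6305, -0.314) |
| Cup | (0.490, 0.372) | (0.490, 0.372) |
| Tin | (0.589, 0.310) | (0.588, 0.310) |

- **Heights:** they match upright standing: 78 mm for the orange, yellow and blue jars, 95 mm for the cup rim on the wheel, and 79 mm for the tin.
- **Uncertainty:** the two camera views differed by 1–2 mm on some points, which is within the calibration.
- **Last look:** the arm partly hid the yellow tile and hid the blue tile from the top camera. The yellow tile check that came out off there is not valid, and the yellow and blue targets come from earlier clear views. The blue jar's final position was read from the top camera only, and the yellow jar's also. The side picture shows both standing behind their tiles.

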